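# Hang the rail caddy and slide it to its stop

### The job

Hang the steel caddy by both hooks on the open right part of the rail, its tall panel towards the robot, and let go of it. Then slide it along to the left, under the keeper strip, until its left hook has pushed the plunger of the end stop fully in, feeling for it so as not to ram the stop. Leave the caddy hanging there, holding the plunger in, and all other things where they are.

Things in the scene. Friction and masses are not known exactly. Their poses are not given: they have to be found in the camera images.
- rail_stand: Fixed stand: wooden base board 90x480x14 mm, two posts 440 mm apart, a round steel rail (diameter 12) between their tops at x = 0, y = -220 to +220, its axis 160 mm above the worktop. Origin: centre of the base's underside. y runs along the rail (robot's left at yaw 0), x away from the robot, z up. No part is higher than 35 mm above the rail axis.
- keeper_end (a point): Right end of the keeper strip, a flat steel strip 16 mm wide (in x) above the left part of the rail, from here to the left post. Its underside is 22 mm above the rail axis: hooks slide beneath it but cannot be lifted on or off there. Only the rail to the right of this point is open from above. Site at x = 0, y = -8, z = 188 mm of the stand.
- stop_plunger (a joint): Travel (m) of the end stop's plunger: 0 out, 0.008 fully in. The stop is a dark collar (28 mm across, 24 long) clamped on the rail under the keeper; the plunger, a black rubber sleeve 22 mm across round the rail, sticks out 11 mm from its right face. Its spring is very weak (0.3 N): a caddy left against it keeps it in by its own friction. Fully in, it is a rigid stop.
- stop_zone (a point): Middle of the stretch of rail where the end stop is clamped (stand x 0, y 105, z 160 mm). The stop's place in it differs each time and is not reported: the plunger's free face is between 50 mm to the right and 50 mm to the left of this point. Find it by feel or by sight.
- caddy: Loose steel caddy, 0.17 to 0.36 kg, standing upright on the worktop at the right. z up, y along its length, x to its back; origin on its underside, below the hook peaks. A low open box, x -26 to +46, y -55 to +55, z 0 to 40 mm, with a tall front panel and two hooks. Hung, it is upright, the rail axis at x = 0, z = 95 of it (origin 65 above the worktop). It slides with about 1 to 3 N of friction.
- tab_top (a point): Middle of the top edge of the grip tab (caddy x -22, y 0, z 145 mm). The front panel is 8 mm thick (x -26 to -18), 110 wide (y -55 to +55) up to z = 113; above that it is a tab 60 wide (y -30 to +30) up to z = 145. When hung, fingertips down to z = 105 behind the tab stay clear of the rail.
- hook_left (a point): Left side of the left hook at its peak (caddy x 0, y 43, z 107.7 mm); this side meets the plunger. The hooks (6 mm wire, centred at y -40 and +40) slope at 45 degrees up from the panel to the peak and down to an open tip at x 20, underside z 85.
- hook_right (a point): Right side of the right hook at its peak (caddy x 0, y -43, z 107.7 mm). The gap between hook tips (z 85) and box (z 40) opens backward: bring the rail in through it from the front with the caddy about 30 mm higher than it will hang, then lower the caddy until it rests on the rail.
- salt_shaker: Bystander, loose: salt shaker, 44 mm wide, 90 tall, near the front edge (mm). Origin at its underside. Leave it alone.
- tin: Bystander, loose: food tin, 57 mm wide, 72 tall, behind the caddy (mm). Origin at its underside. Leave it alone.
- lemon: Bystander, loose: lemon, 71x53x51 (mm). Origin at its underside. Leave it alone.
- tape: Bystander, loose: flat roll of tape, 96 mm wide, 25 high, behind the stand (mm). Origin at its underside. Leave it alone.
- salsa_jar: Bystander, loose: red jar with white lid, 67 mm wide, 99 tall, behind the stand (mm). Origin at its underside. Leave it alone.
- jar_lid: Bystander, loose: flat jar lid, 70 mm wide, 9 high, behind the stand (mm). Origin at its underside. Leave it alone.

How it is judged:
On the way, in this order (a step that is already met when the one before it is completed fails the run):
1. the caddy hangs by both hooks on the open right part of the rail, panel to the front, let go (x of hook_left in the frame of rail_stand between -0.006 and 0.006 m and z of hook_left in the frame of rail_stand between 0.167 and 0.177 m and x of hook_right in the frame of rail_stand between -0.006 and 0.006 m and z of hook_right in the frame of rail_stand between 0.167 and 0.177 m and x of tab_top in the frame of rail_stand below 0 m and angle between caddy's own z axis and vertical below 0.2 rad and angle between the y axis of caddy and the y axis of rail_stand, either way round below 0.12 rad and contact force between the fingers and caddy below 0.05 N and y of hook_left in the frame of rail_stand below 0 m and linear speed of caddy below 0.05 m/s), for 0.2 s.
2. slid along under the keeper, its left hook pushes the stop's plunger in (more than 6 of its 8 mm) (x of hook_left in the frame of rail_stand between -0.006 and 0.006 m and z of hook_left in the frame of rail_stand between 0.167 and 0.177 m and x of hook_right in the frame of rail_stand between -0.006 and 0.006 m and z of hook_right in the frame of rail_stand between 0.167 and 0.177 m and x of tab_top in the frame of rail_stand below 0 m and angle between caddy's own z axis and vertical below 0.2 rad and angle between the y axis of caddy and the y axis of rail_stand, either way round below 0.12 rad and value of joint stop_plunger above 0.006 m), for 0.1 s.
At the end, for the whole second after the job is handed in: The caddy hangs at rest from both hooks on the rail (hook peaks within 6 mm of the rail's line, upright within 0.2 rad), panel to the front, let go, its left hook still holding the stop's plunger in by more than 6 of its 8 mm (all of step 2 and contact force between the fingers and caddy below 0.05 N and linear speed of caddy below 0.03 m/s); the robot touches nothing.
It fails at once if the caddy is rammed against the stop with more than 25 N (contact force between caddy and stop_plunger above 25 N).
It fails at once if a bystander is shifted by more than 30 mm (distance of any of salt_shaker, tin, lemon, tape, salsa_jar, jar_lid from where it was at the start of the episode above 0.03 m).
It also fails if it takes over 64 s, if anything falls off the work surface, if the arm or the gripper's body presses on something with over 40 N, if the wrist force passes 120 N, or if a joint passes its speed limit or range.

### The arm

A 7-joint arm with a two-finger parallel gripper is mounted at the origin on a cart in front of the work surface, level with it; the furniture and walls round the work are solid. World frame = base frame: x ahead of the robot, y to its left, z up, the work surface at z = 0. Lengths are in m, angles in rad, forces in N, time in s.
With the tool pointing down it reaches from about 0.35 to 0.9 m from the base axis. Payload 8.1 kg.
Tool frame: the origin (TCP) lies at the very end of the fingers, on their centre line; the grasp point (between the pads) lies 19 mm behind it (arm.tcp_to_grasp is the distance from the TCP to the grasp point, in m); z points along the fingers, y is the line along which they close (so a half turn about z gives the same grasp; the last joint's range is limited). The gripper opens to 92 mm and grips with 3 to 60 N. Pads are 19 mm wide; open, the fingers measure 130 mm over their backs; the gripper's body (75 mm by 190 mm) begins 47 mm behind the grasp point.
Start: joints at [-1.218, 0.434, 0.025, 1.573, -0.012, 1.134, -0.075], TCP at [0.275, 0.561, 0.227] pointing down, gripper open.
Joint ranges: [-2.62, 2.62], [-0.44, 2.09], [-1.27, 1.32], [0.08, 2.57], [-1.32, 4.46], [0.12, 2], [-2.74, 2.74]. Speed limits (rad/s): [2.22, 2.22, 3.01, 3.01, 3.14, 3.14, 3.14].

### API

Orientations are given as a rotation vector (axis times angle).
In Python, from cell import arm, get_image, observe, sign_off gives the robot as it stands (arm), with the cameras as plain functions, the readings as plain functions and the job as plain functions.
- The arm moves only by the shell command python3 nudge.py [FORCE], which reads ROWS from standard input. ROWS is a JSON object with one list for each field, all of the same length, 1 to 10, a row being the entries at one place: sx, sy, sz (the shift in shares of the most that a row can go, 1 being 50 mm), yaw (a turn about the tool's z in shares of pi/2 rad (1.0 is pi/2 rad)), finger_gap (the opening from 0.0 (shut) to 1.0 (fully open)); each row shifts and turns the commanded pose from where the row before left it, along the tool's axes as they then stand; what a row does not reach is not made up. A row lasts 1/10 s, in which the tool goes at most 0.05 m and 0.15 rad, less where a joint would pass 70% of its speed; a pose out of reach is approached as far as the arm can. The fingers move at their own pace and stop on an object; FORCE is the grip in N (left out, the last holds). Time passes only in rows, so rows that do not move let the fingers close. It prints the time, the measured TCP pose, the force, the opening and the grip force at its end. Input that does not fit is refused with a message, and nothing moves.
- observe(): the state, without advancing time (a new reading comes with each control period).
- get_image(name): name is "side" or "top" or "wrist"; returns a dict with "image" (480x640x3 uint8, blue, green, red), "fx", "fy", "cx", "cy" (pixels), "cam_to_world" (4x4, takes a point from camera to world coordinates); the wrist camera has in their place "mount" (4x4, takes a point from camera to tool coordinates, whose origin is the TCP and whose axes are the flange's). Camera axes: x right, y down, z forward; pixel columns grow to the right and rows downward; lengths in m; the calibration is good to about 2 mm. A picture is of the moment at which its call begins: read the wrist's pose just before it. There is no depth.
- sign_off(): hands the job in; it is judged then, once.
The state is a dict: "clock": time; "joints": joint angles; "dq": joint speeds; "joint_efforts": joint torques, N m; "position": TCP position; "ee_rot": TCP orientation; "force": force on the tool from outside, world axes, zero at the start; "ft_torque": the same for the moment, N m; "width": opening from 0.0 (shut) to 1.0 (fully open); "gripper_force": force on a finger pad.
Only numpy, scipy, OpenCV 4.12 (cv2) and the standard library are available. Lean on these libraries where they do the work, as an engineer would, in place of code of your own. Each camera call takes 0.05 s, during which the arm holds its last target. There are 200 camera calls.

## Working session

There is one attempt and no reset: what is moved stays moved. The work goes in short steps, Python scripts to look and compute and a shell command to move; the robot and the scene stay as the last step left them, time stands still between calls to the robot, and variables do not carry over. Pictures are saved under pics/ and viewed, at most 10 in all, crops included, and the job is handed in when it is done.

```bash
ls; mkdir -p pics
python3 - <<'E'
from cell import arm, get_image, observe, sign_off
import cv2,numpy as np
np.set_printoptions(precision=4,suppress=True)
s=observe();print(s['clock'],s['position'],s['ee_rot'],s['force'],s['width'])
for n in ('side','top'):
    d=get_image(n);cv2.imwrite(f'pics/{n}0.png',d['image']);print(n,d['fx'],d['fy'],d['cx'],d['cy']);print(d['cam_to_world'])
E
```

```text
cell.py
nudge.py
pics
0.0 [0.2749 0.5607 0.2259] [-0.7099 -3.0601  0.0024] [-0.9136  0.7211  0.749 ] 1.0019118981809358
side 506.50628834005965 506.50628834005965 320.76476181504734 245.26361621918636
[[ 0.0948 -0.6148  0.7829 -0.6283]
 [-0.9954 -0.0706  0.065  -0.1245]
 [ 0.0153 -0.7855 -0.6187  1.0291]
 [ 0.      0.      0.      1.    ]]
top 597.9026207797398 597.9026207797398 316.0963141123767 244.92306716927655
[[-0.007  -0.9882  0.1532  0.2937]
 [-0.9985 -0.0014 -0.0543  0.0431]
 [ 0.0539 -0.1534 -0.9867  1.4854]
 [ 0.      0.      0.      1.    ]]
```

View pics/side0.png

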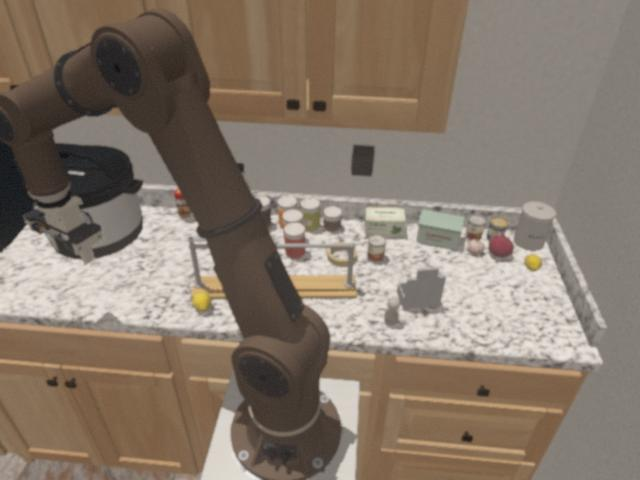

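View pics/top0.png

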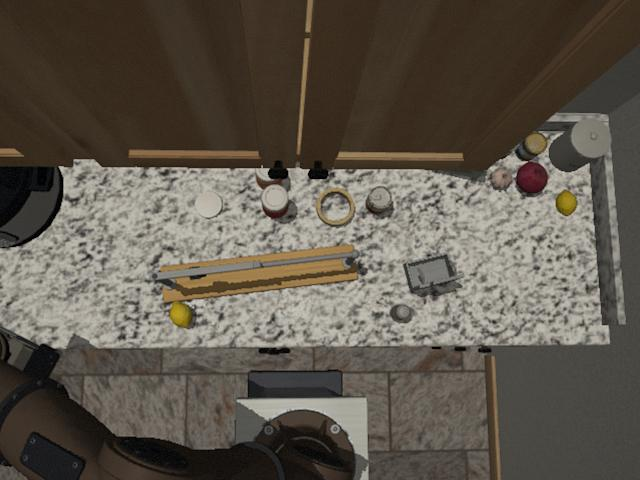

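Run:
```python
import cv2,numpy as np
t=cv2.imread('pics/top0.png');s=cv2.imread('pics/side0.png')
z=lambda i,x,y,w,h,f:cv2.resize(i[y:y+h,x:x+w],None,fx=f,fy=f,interpolation=cv2.INTER_CUBIC)
o=np.zeros((600,800,3),np.uint8)
o[:280,:800]=z(t,160,240,200,70,4)
o[280:600,:400]=z(t,390,245,100,80,4)
o[280:600,400:]=z(s,370,255,100,80,4)
cv2.imwrite('pics/c1.png',o)
```

```text
(no output)
```

View pics/c1.png

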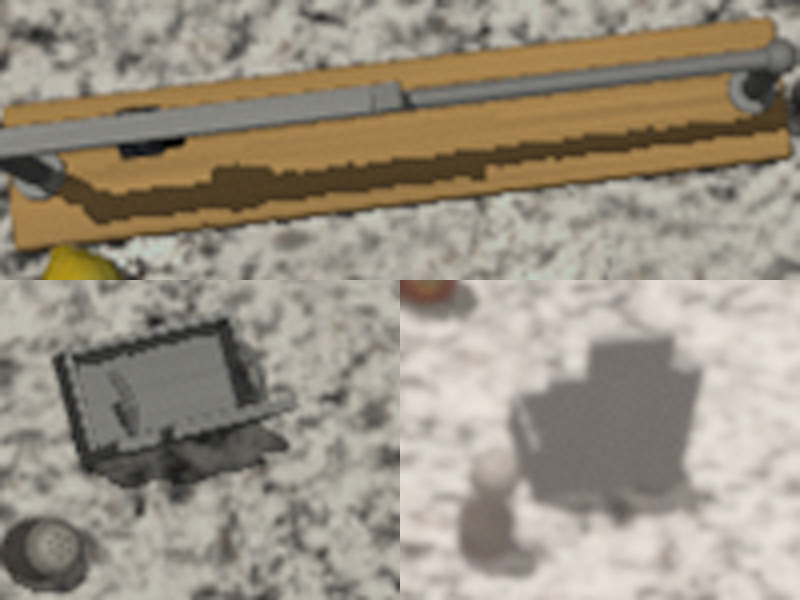

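Top view: stand yawed slightly, keeper end at about px (261,264), right knob (355,254), dark stop from u≈189.5 to 206; caddy box back corners (404,264), (447,255). Side view: tab top corners (417.5,270.5), (438,269.3). I'll take rough fits, then use the wrist camera.

```bash
cat > h.py <<'E'
from cell import arm, get_image, observe, sign_off
import cv2,numpy as np
from scipy.spatial.transform import Rotation as R
from scipy.optimize import least_squares
np.set_printoptions(precision=4,suppress=True)
def cam(n):
    s=observe();d=get_image(n)
    if n=='wrist':
        T=np.eye(4);T[:3,:3]=R.from_rotvec(s['ee_rot']).as_matrix();T[:3,3]=s['position'];d['T']=T@d['mount']
    else: d['T']=d['cam_to_world']
    return d
def K(d): return np.array([[d['fx'],0,d['cx']],[0,d['fy'],d['cy']],[0,0,1]])
def save(n,f):
    d=cam(n);cv2.imwrite(f'pics/{f}.png',d['image']);np.savez(f'pics/{f}.npz',K=K(d),T=d['T']);return d
def load(f): z=np.load(f'pics/{f}.npz');return z['K'],z['T']
def proj(KT,P):
    k,T=KT;p=(np.linalg.inv(T)@np.c_[P,np.ones(len(P))].T)[:3];q=k@p;return (q[:2]/q[2]).T
def world(KT,uv,z):
    k,T=KT;r=T[:3,:3]@np.linalg.inv(k)@np.array([uv[0],uv[1],1.]);return T[:3,3]+r*(z-T[2,3])/r[2]
def tri(obs): # obs: list of (KT,uv): least-squares ray intersection
    A=np.zeros((3,3));b=np.zeros(3)
    for (k,T),uv in obs:
        r=T[:3,:3]@np.linalg.inv(k)@np.array([uv[0],uv[1],1.]);r/=np.linalg.norm(r);M=np.eye(3)-np.outer(r,r);A+=M;b+=M@T[:3,3]
    return np.linalg.solve(A,b)
def fit(obs,x0): # obs: list (KT, modelpts, uv); pose x,y,z,yaw -> rms px
    def f(p):
        Rm=R.from_euler('z',p[3]).as_matrix();return np.concatenate([(proj(o[0],np.array(o[1])@Rm.T+p[:3])-np.array(o[2])).ravel() for o in obs])
    r=least_squares(f,x0);return r.x,np.sqrt(np.mean(r.fun**2)),r.fun.reshape(-1,2)
def tool(v,): # world vector -> tool axes
    return R.from_rotvec(observe()['ee_rot']).inv().apply(v)
E
python3 - <<'E'
from h import *
for n in('top','side'):save(n,n+'0')
t,s=load('top0'),load('side0')
for nm,uv,z in [('knobR',(355,253.7),.16),('keepR',(260.7,263.6),.188),('keepL',(160,274.8),.188),('baseTL',(161.2,266.7),.014),('baseTR',(353,244.5),.014),('plung',(206.2,274.5),.16),('boxBL',(403.8,263.8),.04),('boxBR',(447,255),.04),('tabR',(463.5,276),.145),('shaker',(403,311),.08)]:
    print(nm,world(t,uv,z))
for nm,uv in [('tabL',(417.5,270.5)),('tabR',(438,269.3))]: print(nm,world(s,uv,.145))
st=observe();print(R.from_rotvec(st['ee_rot']).as_matrix(),get_image('wrist')['mount'])
E
```

```text
knobR [ 0.4796 -0.1173  0.16  ]
keepR [0.4538 0.0928 0.188 ]
keepL [0.4296 0.3086 0.188 ]
baseTL [0.4678 0.3419 0.014 ]
baseTR [ 0.5234 -0.1304  0.014 ]
plung [0.4331 0.2136 0.16  ]
boxBL [ 0.4715 -0.252   0.04  ]
boxBR [ 0.4934 -0.3605  0.04  ]
tabR [ 0.4305 -0.3674  0.145 ]
shaker [ 0.3544 -0.2385  0.08  ]
tabL [ 0.4117 -0.2981  0.145 ]
tabR [ 0.4228 -0.3531  0.145 ]
[[-0.8979  0.4402 -0.0003]
 [ 0.4402  0.8979 -0.0009]
 [-0.0001 -0.0009 -1.    ]] [[ 0.0009 -0.961  -0.2764  0.0748]
 [ 1.      0.0007  0.0007 -0.0003]
 [-0.0005 -0.2764  0.961  -0.1591]
 [ 0.      0.      0.      1.    ]]
```

The manual's scale: shifts go in shares of 50 mm and turns go in shares of pi/2 rad. Converting my numbers, -0.045 m is -0.9, -0.034 m is -0.68.

```bash
echo '{"sx": [0,0,-0.66,-0.66,-0.66,-0.66,-0.66,-0.66,-0.66,-0.66],"sy": [0,0,-0.68,-0.68,-0.68,-0.68,-0.68,-0.68,-0.68,-0.68],"sz": [-0.9,-0.9,0,0,0,0,0,0,0,0],"yaw": [0,0,0,0,0,0,0,0,0,0],"finger_gap": [1,1,1,1,1,1,1,1,1,1]}' | python3 nudge.py 40; echo '{"sx": [-0.66,-0.66,0,0,0,0,0,0,0],"sy": [-0.68,-0.68,0,0,0,0,0,0,0],"sz": [0,0,0,0,0,0,0,0,0],"yaw": [0,0,0.0955,0.0955,0.0955,0.0955,0.0955,0.0955,0],"finger_gap": [0.6,0.6,0.6,0.6,0.6,0.6,0.6,0.6,0.6]}' | python3 nudge.py
python3 -c "
from h import *
d=save('wrist','w1');print(observe()['joints'])
print(proj(load('w1'),np.array([[.453,.101,.16],[.4796,-.1173,.16],[.433,.2136,.16]])))"
```

```text
clock: 1.25
position: [0.3926, 0.1988, 0.3169]
ee_rot: [0.71, 3.06, 0.001]
force: [1.3, 0.0, -0.5]
width: 1.003
gripper_force: 0.0
clock: 2.15
position: [0.4217, 0.1106, 0.3167]
ee_rot: [-1.973, -2.444, -0.0]
force: [-0.5, 0.3, -0.5]
width: 0.601
gripper_force: 0.0
[-0.7046  0.0342  0.3415  1.878  -0.0122  1.2313 -0.1411]
[[349.7938 234.2074]
 [327.589  417.4529]
 [357.8341 108.9602]]
```

View pics/w1.png

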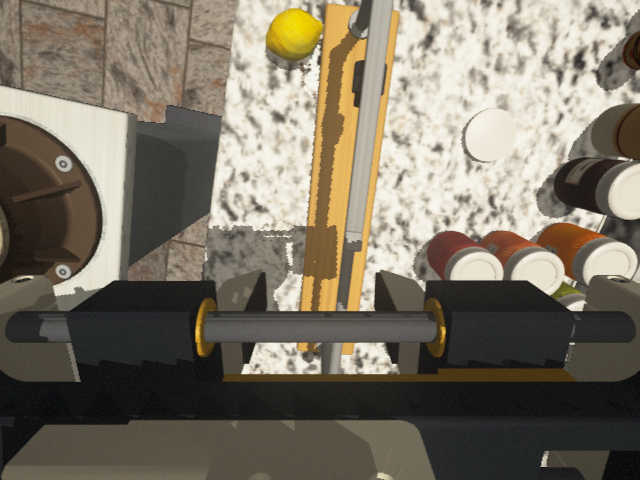

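Wrist view: stop collar/plunger at about (352–365, 60–106), keeper right end about (353,240), rail below it. Zooming for precise pixels.

Run:
```python
import cv2,numpy as np
i=cv2.imread('pics/w1.png')
z=lambda x,y:cv2.resize(i[y:y+150,x:x+100],None,fx=4,fy=4,interpolation=cv2.INTER_CUBIC)
cv2.imwrite('pics/c2.png',np.hstack([z(310,0),z(290,220)]))
```

```text
(no output)
```

View pics/c2.png

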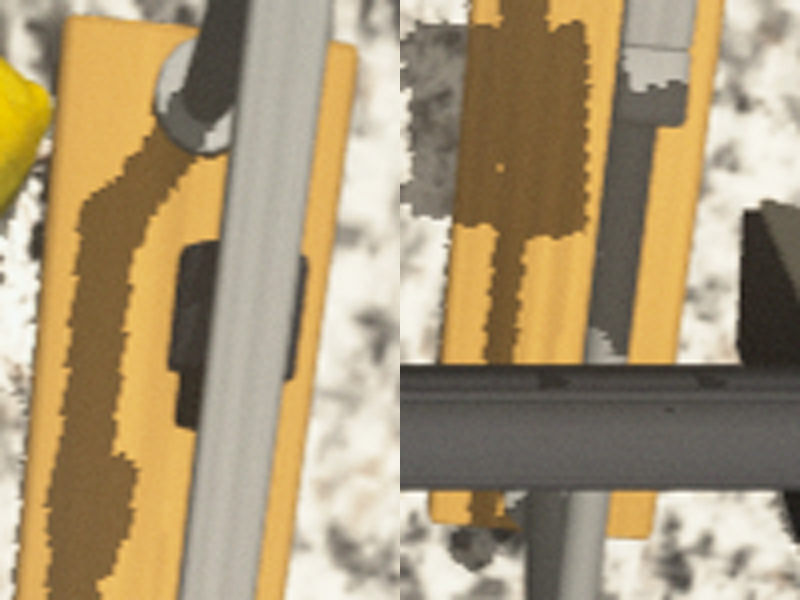

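```bash
python3 -c "
from h import *
print(tool([0.425-.4217,-.322-.1106,0]),tool([1,0,0]))"
```

```text
[-0.4231 -0.0904 -0.    ] [-0.2165  0.9763  0.    ]
```

```bash
python3 - <<'E'
from h import *
w,t=load('w1'),load('top0')
c=[[-.045,.24,.014],[.045,.24,.014],[-.045,-.24,.014],[.045,-.24,.014]]
o1=(w,c,[(327,4.5),(399.25,11.2),(297.5,350.7),(353.2,354.5)])
o2=(w,[[-.008,-.008,.188],[.008,-.008,.188]],[(344.5,250),(361,251.5)])
o3=(t,[[-.0,-.22,.16],[0,-.008,.188]]+c[1:2],[(355,253.7),(260.7,263.6),(161.2,266.7)][:2]+[(161.2,266.7)])
for o in ([o1],[o1,o2],[o1,o2,o3]):
    p,e,r=fit(o,[.453,.101,0,.12]);print(p,e);print(r.round(1).tolist())
p,e,r=fit([o1,o2],[.453,.101,0,.12])
Rm=R.from_euler('z',p[3]).as_matrix()
for uv in [(354.5,107),(358,107)]:
    print(Rm.T@(world(w,uv,.16)-p[:3]))
print(Rm.T@(tri([(w,(345.6,282.5)),(t,(263.75,264.5))])-p[:3]), Rm.T@(world(w,(345.6,282.5),.16)-p[:3]),Rm.T@(world(t,(263.75,264.5),.16)-p[:3]))
E
echo '{"sx": [-0.92,-0.92,-0.92,-0.92,-0.92,-0.92,-0.92,-0.92,-0.92,0],"sy": [-0.2,-0.2,-0.2,-0.2,-0.2,-0.2,-0.2,-0.2,-0.2,0],"sz": [0,0,0,0,0,0,0,0,0,0],"yaw": [0,0,0,0,0,0,0,0,0,0],"finger_gap": [0.6,0.6,0.6,0.6,0.6,0.6,0.6,0.6,0.6,0.6]}' | python3 nudge.py
python3 -c "
from h import *
save('wrist','w2')"
```

```text
[ 0.4542  0.1018 -0.0039  0.1233] 0.6509686960941273
[[-1.2, -0.4], [1.0, 0.6], [-0.2, -0.5], [0.4, 0.1]]
[ 0.4544  0.1013 -0.0031  0.1236] 0.6673473171628069
[[-1.2, -0.1], [1.1, 0.9], [-0.2, 0.1], [0.5, 0.7], [-0.6, -0.5], [0.4, -0.5]]
[ 0.4543  0.1012 -0.0033  0.1233] 0.6343218424230812
[[-1.2, 0.0], [1.0, 1.0], [-0.3, 0.1], [0.4, 0.7], [-0.8, -0.5], [0.2, -0.5], [-0.3, -0.5], [-0.1, -0.5], [-0.9, -0.5]]
[-0.0105  0.1154  0.1631]
[-0.0074  0.1157  0.1631]
[-0.0103 -0.0156  0.2437] [ 0.0001 -0.051   0.1631] [-0.0009 -0.0142  0.1631]
clock: 3.2
position: [0.42, -0.3196, 0.3169]
ee_rot: [1.973, 2.442, -0.006]
force: [0.6, 0.1, 0.3]
width: 0.6
gripper_force: 0.0
```

View pics/w2.png

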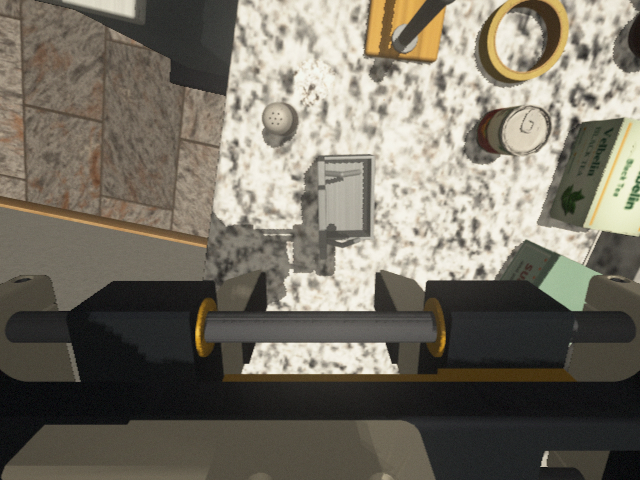

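Caddy seen at (318–376, 155–245), almost aligned with the tool; tab hides near (320–360, 230). Zooming in.

Run:
```python
import cv2,numpy as np
i=cv2.imread('pics/w2.png')[140:260,290:400]
cv2.imwrite('pics/c3.png',cv2.resize(i,None,fx=5,fy=5,interpolation=cv2.INTER_CUBIC))
from h import *
w=load('w2');Y=R.from_euler('z',.2).as_matrix()
P=np.array([[-.022,.03,.145],[-.022,-.03,.145],[-.026,.055,.113],[-.026,-.055,.113],[.046,.055,.04],[.046,-.055,.04],[0,.04,.107],[0,-.04,.107]])
print(((proj(w,P@Y.T+[.441,-.3,0])-[290,140])*5).round())
```

```text
[[169. 141.]
 [164. 442.]
 [150.   4.]
 [144. 512.]
 [441.   3.]
 [416. 432.]
 [272.  78.]
 [260. 442.]]
```

View pics/c3.png

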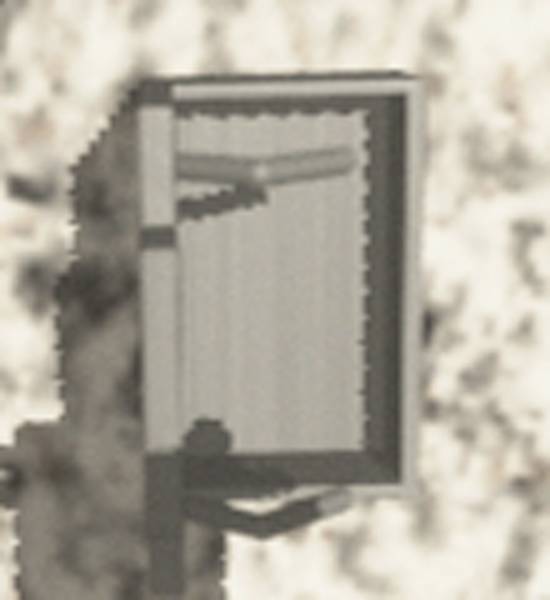

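Run:
```python
from h import *
w,t,s=load('w2'),load('top0'),load('side0')
P=[[-.022,.03,.145],[-.022,.055,.113],[-.022,-.055,.113],[.046,.055,.04],[.046,-.055,.04],[0,.04,.1077],[0,-.04,.1077]]
uv=np.array([(160,248),(157,103),(168,597),(422,77),(412,487),(258,172),(262,522)])/5+[290,140]
o1=(w,P,uv)
o2=(s,[[-.026,.03,.145],[-.026,-.03,.145]],[(417.5,270.5),(438,269.3)])
o3=(t,[[.046,.055,.04],[.046,-.055,.04]],[(403.8,263.8),(447,255)])
for o in ([o1],[o1,o2,o3]):
    p,e,r=fit(o,[.441,-.3,0,.2]);print(p,e,r.round(1).tolist())
st=observe();M=R.from_rotvec(st['ee_rot']).as_matrix()
g=p[:3]+R.from_euler('z',p[3]).apply([-.022,0,0]);print('tab',g,'d tool',M.T@(g-st['position']),'tool y angle',np.arctan2(M[1,1],M[0,1]),st['position'])
print('tabtop z tri',tri([(w,uv[0]),(s,(417.5,270.5))]))
```

```text
[ 0.4445 -0.3197 -0.0042  0.2405] 0.49700171055664505 [[-0.3, -0.4], [-0.4, 0.6], [0.0, -0.9], [0.2, 0.1], [0.8, 1.1], [-0.0, -0.1], [-0.1, -0.2]]
[ 0.444  -0.3194 -0.0029  0.2398] 0.9299759818017287 [[-0.6, -0.6], [-0.7, 0.3], [-0.3, -0.8], [0.1, -0.1], [0.7, 1.2], [-0.3, -0.3], [-0.4, -0.1], [-0.8, 0.8], [0.3, 0.1], [1.0, -1.5], [0.1, -3.2]]
tab [ 0.4227 -0.3246 -0.0029] d tool [-0.0079  0.0006  0.3195] tool y angle 0.21343538441373455 [ 0.4208 -0.3165  0.3165]
tabtop z tri [ 0.4162 -0.2975  0.141 ]
```

Scaled: 0.045 m is 0.9, -0.008 m is -0.16, -0.027 rad / 1.5708 = -0.0172.

```bash
echo '{"sx": [-0.16,0,0,0,0,0,0,0,0,0],"sy": [0.02,0,0,0,0,0,0,0,0,0],"sz": [0.7,0.9,0.9,0.9,0.68,0,0,0,0,0],"yaw": [-0.0172,0,0,0,0,0,0,0,0,0],"finger_gap": [0.6,0.6,0.6,0.6,0.6,0.6,0.0,0.0,0.0,0.0]}' | python3 nudge.py 40;echo '{"sx": [0,0,0,0],"sy": [0,0,0,0],"sz": [0,-0.4,-0.6,0],"yaw": [0,0,0,0],"finger_gap": [0,0,0,0]}' | python3 nudge.py 40
```

```text
clock: 4.25
position: [0.4257, -0.3209, 0.1141]
ee_rot: [1.935, 2.472, 0.001]
force: [-0.3, -0.5, 0.1]
width: 0.302
gripper_force: 0.0
clock: 4.65
position: [0.4262, -0.3222, 0.166]
ee_rot: [1.934, 2.469, 0.001]
force: [-0.8, -0.9, 0.2]
width: 0.008
gripper_force: 0.0
```

Fingers were still closing when I lifted (nothing caught). Reopen, go down and allow more closing time.

Scaled: 0.027 m is 0.54, 0.025 m is 0.5.

```bash
echo '{"sx": [0,0,0,0,0,0,0,0,0,0],"sy": [0,0,0,0,0,0,0,0,0,0],"sz": [0,0,0,0,0,0,0,0.5,0.54,0],"yaw": [0,0,0,0,0,0,0,0,0,0],"finger_gap": [0.5,0.5,0.5,0.5,0.5,0.5,0.5,0.5,0.5,0.0]}' | python3 nudge.py 40;echo '{"sx": [0,0,0,0,0,0,0],"sy": [0,0,0,0,0,0,0],"sz": [0,0,0,0,0,0,0],"yaw": [0,0,0,0,0,0,0],"finger_gap": [0,0,0,0,0,0,0]}' | python3 nudge.py 40
```

```text
clock: 5.65
position: [0.4232, -0.3192, 0.1083]
ee_rot: [-1.934, -2.469, 0.001]
force: [0.6, 0.9, 0.1]
width: 0.449
gripper_force: 0.0
clock: 6.35
position: [0.4248, -0.3204, 0.1106]
ee_rot: [-1.937, -2.473, -0.0]
force: [0.3, 0.0, -2.6]
width: 0.082
gripper_force: 40.0
```

Scaled: -0.035 m is -0.7, -0.016 m is -0.32, 0.06 rad / 1.5708 = 0.0382.

```bash
echo '{"sx": [0,0,0,0,0,0],"sy": [0,0,0,0,-0.32,0],"sz": [-0.4,-0.7,-0.7,-0.7,0,0],"yaw": [0,0,0,0.0382,0.0363,0],"finger_gap": [0,0,0,0,0,0]}' | python3 nudge.py 40;echo '{"sx": [0.4,0.8,0.8,0.8,0.8,0.8,0.8,0.8,0.4,0],"sy": [0,0,0,0,0,0,0,0,0,0],"sz": [0,0,0,0,0,0,0,0,0,0],"yaw": [0,0,0,0,0,0,0,0,0,0],"finger_gap": [0,0,0,0,0,0,0,0,0,0]}' | python3 nudge.py 40; python3 -c "
from h import *
save('wrist','w3');save('side','s3');save('top','t3')
a,b=cv2.imread('pics/w3.png'),cv2.imread('pics/s3.png')
c=cv2.imread('pics/t3.png')
f=lambda i,x,y:cv2.resize(i[y:y+75,x:x+100],None,fx=4,fy=4,interpolation=cv2.INTER_CUBIC)
print(observe()['force'],observe()['joints'],proj(load('s3'),[observe()['position']]),proj(load('t3'),[observe()['position']]))
cv2.imwrite('pics/c4.png',np.vstack([np.hstack([a[:300,120:520],f(b,260,230)]),np.hstack([f(c,250,240),f(c,170,240)])]))"
```

```text
clock: 6.95
position: [0.4076, -0.3242, 0.2364]
ee_rot: [2.081, 2.352, 0.001]
force: [-0.6, -0.2, -2.7]
width: 0.085
gripper_force: 40.0
clock: 7.95
position: [0.3684, -0.003, 0.2351]
ee_rot: [-2.069, -2.362, 0.001]
force: [0.1, -0.4, -2.6]
width: 0.085
gripper_force: 40.0
[-0.5687 -1.1455 -1.3094] [-0.6902 -0.0398  0.5586  2.1536  0.0252  1.0228 -0.0197] [[306.8836 246.0222]] [[307.3309 301.1516]]
```

View pics/c4.png

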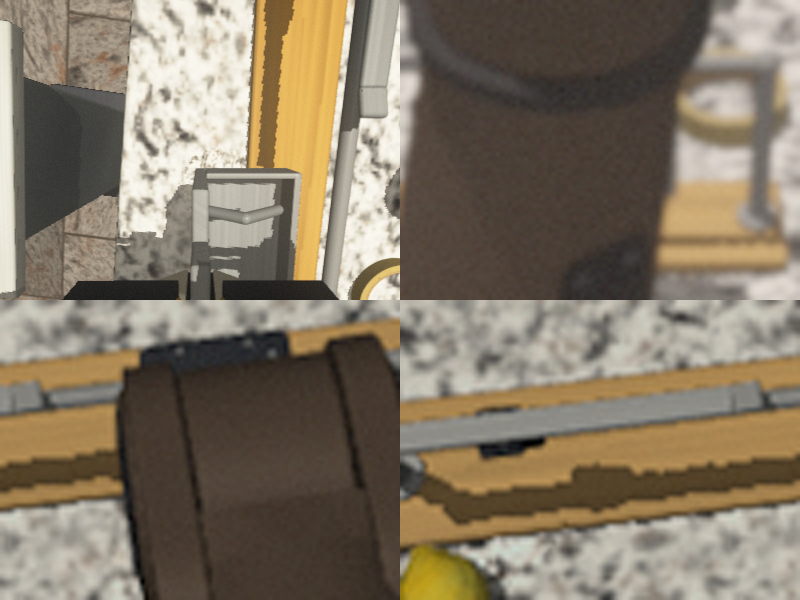

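Run:
```python
from h import *
w=load('w3')
P=[[-.022,.055,.113],[.046,.055,.04],[0,.04,.1077]]
uv=[(321,190),(421,171),(365,217)]
p,e,r=fit([(w,P,uv)],[.39,0,.12,.12]);print(p,e,r.round(1).tolist())
S=np.array([.4543,.1013]);c=R.from_euler('z',.1235).as_matrix()
print('caddy in stand',c.T@(p[:3]-[*S,0]),p[3]-.1235)
st=observe();M=R.from_rotvec(st['ee_rot']).as_matrix();th=np.arctan2(M[1,1],M[0,1])
print('tcp in stand',c.T@(np.array(st['position'])-[*S,0]),'tool yaw',th,'tcp in caddy',R.from_euler('z',p[3]).as_matrix().T@(st['position']-p[:3]))
```

```text
[ 0.3923 -0.0037  0.1212  0.1603] 0.2542415095019943 [[-0.3, -0.1], [-0.3, 0.1], [0.5, 0.0]]
caddy in stand [-0.0745 -0.0966  0.1212] 0.03680477385518016
tcp in stand [-0.0979 -0.0965  0.2354] tool yaw 0.12542426522898373 tcp in caddy [-0.0234  0.0009  0.1142]
```

Scaled: 0.025 m is 0.5, 0.02 m is 0.4.

```bash
echo '{"sx": [0,0,0,0,0,0,0],"sy": [0,0,0.4,0.5,0.4,0.2,0],"sz": [0.28,0.28,0,0,0,0,0],"yaw": [0,0,0,0,0,0,0],"finger_gap": [0,0,0,0,0,0,0]}' | python3 nudge.py 40;echo '{"sx": [0,0,0,0],"sy": [0,0,0,0],"sz": [0.2,0.2,0.06,0],"yaw": [0,0,0,0],"finger_gap": [0,0,0,0]}' | python3 nudge.py
```

```text
clock: 8.8
position: [0.4444, 0.0025, 0.2074]
ee_rot: [2.08, 2.354, -0.002]
force: [-0.8, -0.1, -4.2]
width: 0.087
gripper_force: 40.0
clock: 9.2
position: [0.4426, 0.0032, 0.184]
ee_rot: [-2.078, -2.355, 0.002]
force: [0.2, -0.9, -2.9]
width: 0.084
gripper_force: 40.0
```

```bash
for i in 1 2 3; do echo '{"sx": [0,0],"sy": [0,0],"sz": [0.04,0],"yaw": [0,0],"finger_gap": [0,0]}' | python3 nudge.py | sed -n '2p;4p'; done
```

```text
position: [0.4436, 0.0034, 0.1828]
force: [0.0, -0.4, -1.8]
position: [0.4436, 0.0034, 0.1807]
force: [-0.3, 0.7, -2.3]
position: [0.4435, 0.0033, 0.1785]
force: [-0.3, 0.5, -2.6]
```

```bash
for i in 1 2 3 4; do echo '{"sx": [0,0],"sy": [0,0],"sz": [0.02,0],"yaw": [0,0],"finger_gap": [0,0]}' | python3 nudge.py | sed -n '2p;4p'; done
```

```text
position: [0.4436, 0.0033, 0.1776]
force: [-1.1, -0.2, -2.6]
position: [0.4436, 0.0033, 0.1766]
force: [-0.5, 0.7, -2.9]
position: [0.4435, 0.0033, 0.1756]
force: [-0.4, -0.5, -3.1]
position: [0.4437, 0.0033, 0.175]
force: [-2.3, -0.3, 4.3]
```

Scaled: -0.0005 m is -0.01.

```bash
echo '{"sx": [0,0,0,0,0,0,0,0],"sy": [0,0,0,0,0,0,0,0],"sz": [-0.01,0,0,0,0,0,0,0],"yaw": [0,0,0,0,0,0,0,0],"finger_gap": [0,0.15,0.25,0.35,0.4,0.4,0.4,0.4]}' | python3 nudge.py; python3 -c "
from h import *
save('wrist','w4');a=cv2.imread('pics/w4.png')
cv2.imwrite('pics/c5.png',cv2.resize(a[100:330,200:500],None,fx=2.6,fy=2.6,interpolation=cv2.INTER_CUBIC))"
```

```text
clock: 11.4
position: [0.4436, 0.0033, 0.1752]
ee_rot: [2.078, 2.356, 0.0]
force: [-0.6, 0.6, -0.2]
width: 0.401
gripper_force: 0.0
```

View pics/c5.png

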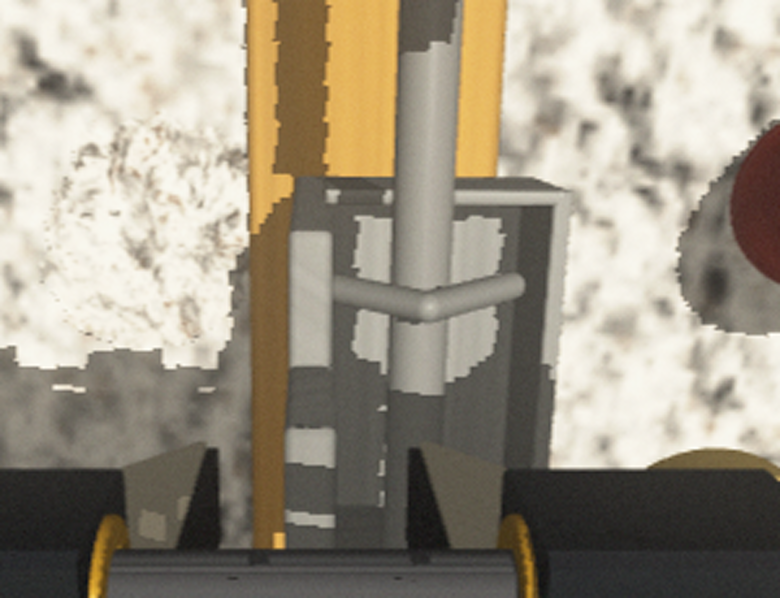

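Left hook peak sits centred on the rail at crop (428,303), fingers clear of the tab on both sides. Now compute the push start.

```bash
python3 - <<'E'
from h import *
w=load('w4');c=R.from_euler('z',.1235).as_matrix();S=np.array([.4543,.1013,0])
pk=c.T@(world(w,(364.6,216.5),.1757)-S);print('hook peak stand',pk)
st=observe();tc=c.T@(np.array(st['position'])-S);print('tcp',tc)
yc=pk[1]-.04
for goal in ([-.024,yc-.055-.019-.015,.235],): print(goal,tool(c@(np.array(goal)-tc)))
E
echo '{"sx": [0,0,0],"sy": [0,0,0],"sz": [-0.4,-0.8,0],"yaw": [0,0,0],"finger_gap": [0.4,0.4,0.4]}' | python3 nudge.py
```

```text
hook peak stand [-0.0016 -0.058   0.1757]
tcp [-0.0227 -0.0959  0.1752]
[-0.024, np.float64(-0.18698776076552148), 0.235] [-0.0911 -0.0014 -0.0598]
clock: 11.75
position: [0.4461, 0.0032, 0.2389]
ee_rot: [2.077, 2.352, 0.008]
force: [0.7, 0.4, 0.5]
width: 0.401
gripper_force: 0.0
```

Scaled: -0.046 m is -0.92, -0.045 m is -0.9, -0.15 rad / 1.5708 = -0.0955.

```bash
echo '{"sx": [-0.9,-0.92,0,0,0,0,0,0,0,0],"sy": [0,0,0,0,0,0,0,0,0,0],"sz": [0,0,0,0,0,0,0,0,0,0],"yaw": [0,0,-0.0955,-0.0955,-0.0955,-0.0955,-0.0955,-0.0955,-0.0955,-0.0955],"finger_gap": [0.2,0,0,0,0,0,0,0,0,0]}' | python3 nudge.py;echo '{"sx": [0,0,0,0],"sy": [0,0,0,0],"sz": [0,0,0,0],"yaw": [-0.0955,-0.0955,-0.0446,0],"finger_gap": [0,0,0,0]}' | python3 nudge.py
python3 - <<'E'
from h import *
c=R.from_euler('z',.1235).as_matrix();S=np.array([.4543,.1013,0])
st=observe();tc=c.T@(np.array(st['position'])-S);print('tcp',tc,'ty in stand',c.T@R.from_rotvec(st['ee_rot']).as_matrix()[:,1],st['joints'])
print(tool(c@(np.array([-.024,-.187,.158])-tc)))
E
```

```text
clock: 12.75
position: [0.4548, -0.087, 0.2349]
ee_rot: [-0.376, -3.119, -0.0]
force: [0.2, -0.1, -0.1]
width: 0.009
gripper_force: 0.0
clock: 13.15
position: [0.4548, -0.087, 0.2349]
ee_rot: [0.196, -3.135, -0.0]
force: [0.2, 0.5, 0.8]
width: 0.003
gripper_force: 0.0
tcp [-0.0227 -0.187   0.2349] ty in stand [-0.0015  1.      0.0001] [-0.3191  0.1585  0.4559  1.966  -0.081   1.0347  1.8691]
[ 0.0013 -0.      0.0769]
```

Scaled: 0.035 m is 0.7, 0.025 m is 0.5.

```bash
echo '{"sx": [0,0,0,0,0,0,0,0,0],"sy": [0,0,0,0,0.12,0.08,0.08,0.08,0.08],"sz": [0.5,0.7,0.34,0,0,0,0,0,0],"yaw": [0,0,0,0,0,0,0,0,0],"finger_gap": [0,0,0,0,0,0,0,0,0]}' | python3 nudge.py;echo '{"sx": [0,0,0,0,0,0,0],"sy": [0.1,0.2,0.2,0.2,0.2,0.2,0.2],"sz": [0,0,0,0,0,0,0],"yaw": [0,0,0,0,0,0,0],"finger_gap": [0,0,0,0,0,0,0]}' | python3 nudge.py
```

```text
clock: 14.05
position: [0.4526, -0.0651, 0.1588]
ee_rot: [-0.194, 3.134, -0.001]
force: [0.7, -3.0, 1.3]
width: 0.002
gripper_force: 1.3
clock: 14.75
position: [0.444, 0.0003, 0.1582]
ee_rot: [0.195, -3.135, -0.0]
force: [1.0, -1.7, 0.4]
width: 0.002
gripper_force: 1.3
```

Scaled: 0.01 m is 0.2, 0.005 m is 0.1.

```bash
echo '{"sx": [0,0,0,0,0,0,0,0,0],"sy": [0.2,0.2,0.2,0.2,0.2,0.2,0.2,0.1,0],"sz": [0,0,0,0,0,0,0,0,0],"yaw": [0,0,0,0,0,0,0,0,0],"finger_gap": [0,0,0,0,0,0,0,0,0]}' | python3 nudge.py; for i in 1 2 3; do echo '{"sx": [0,0],"sy": [0.04,0.04],"sz": [0,0],"yaw": [0,0],"finger_gap": [0,0]}' | python3 nudge.py | sed -n '2p;4p;6p'; done
```

```text
clock: 15.65
position: [0.4346, 0.0749, 0.1582]
ee_rot: [0.197, -3.135, -0.001]
force: [0.2, 0.4, -0.4]
width: 0.005
gripper_force: 0.0
position: [0.4343, 0.0773, 0.1582]
force: [0.1, -3.2, 0.9]
gripper_force: 1.3
position: [0.4338, 0.0814, 0.1582]
force: [-0.8, -2.5, 0.7]
gripper_force: 1.3
position: [0.4333, 0.0857, 0.1582]
force: [-0.3, -2.6, 0.1]
gripper_force: 1.3
```

```bash
for i in 1 2 3 4 5 6; do echo '{"sx": [0,0,0],"sy": [0.02,0.02,0],"sz": [0,0,0],"yaw": [0,0,0],"finger_gap": [0,0,0]}' | python3 nudge.py | sed -n '2p;4p;6p'; done
```

```text
position: [0.4331, 0.0879, 0.1582]
force: [-0.2, -1.2, 0.4]
gripper_force: 0.8
position: [0.4329, 0.0898, 0.1582]
force: [-0.5, -1.1, 0.5]
gripper_force: 0.9
position: [0.4327, 0.0918, 0.1582]
force: [-0.1, -2.4, 1.7]
gripper_force: 0.9
position: [0.4324, 0.0938, 0.1582]
force: [-0.0, -1.7, 1.5]
gripper_force: 0.9
position: [0.4322, 0.0959, 0.1582]
force: [-0.4, -1.7, 0.0]
gripper_force: 0.9
position: [0.4319, 0.0978, 0.1582]
force: [-1.1, -3.3, 0.5]
gripper_force: 0.9
```

The manual's scale: shifts go in shares of 50 mm and turns go in shares of pi/2 rad. Converting my numbers, 0.001 m is 0.02.

```bash
for i in 1 2 3; do echo '{"sx": [0,0],"sy": [0.02,0],"sz": [0,0],"yaw": [0,0],"finger_gap": [0,0]}' | python3 nudge.py | sed -n '2p;4p;6p'; done
```

```text
position: [0.4318, 0.0988, 0.1582]
force: [-0.9, -2.5, 0.6]
gripper_force: 0.9
position: [0.4316, 0.0998, 0.1582]
force: [-0.6, -1.0, 0.0]
gripper_force: 0.9
position: [0.4316, 0.1007, 0.1582]
force: [-0.0, -1.9, 0.2]
gripper_force: 1.0
```

Scaled: 0.001 m is 0.02.

```bash
for i in 1 2 3; do echo '{"sx": [0,0],"sy": [0.02,0],"sz": [0,0],"yaw": [0,0],"finger_gap": [0,0]}' | python3 nudge.py | sed -n '2p;4p;6p'; done
```

```text
position: [0.4314, 0.1017, 0.1582]
force: [-1.1, -2.2, 0.3]
gripper_force: 1.0
position: [0.4313, 0.1027, 0.1582]
force: [0.4, -1.0, 0.4]
gripper_force: 1.0
position: [0.4312, 0.1037, 0.1582]
force: [0.2, -1.9, 1.2]
gripper_force: 1.0
```

Scaled: 0.001 m is 0.02.

```bash
for i in 1 2; do echo '{"sx": [0,0],"sy": [0.02,0],"sz": [0,0],"yaw": [0,0],"finger_gap": [0,0]}' | python3 nudge.py | sed -n '2p;4p;6p'; done
```

```text
position: [0.431, 0.1047, 0.1582]
force: [0.4, -2.5, 0.9]
gripper_force: 1.0
position: [0.4309, 0.1057, 0.1582]
force: [-1.5, -2.8, 0.8]
gripper_force: 1.0
```

Scaled: 0.001 m is 0.02.

```bash
for i in 1 2; do echo '{"sx": [0,0],"sy": [0.02,0],"sz": [0,0],"yaw": [0,0],"finger_gap": [0,0]}' | python3 nudge.py | sed -n '2p;4p;6p'; done
```

```text
position: [0.4308, 0.1067, 0.1582]
force: [0.2, -1.4, 0.2]
gripper_force: 1.1
position: [0.4307, 0.1076, 0.1582]
force: [0.5, -1.8, 0.7]
gripper_force: 1.1
```

Scaled: 0.0007 m is 0.014.

```bash
for i in 1 2; do echo '{"sx": [0,0],"sy": [0.014,0],"sz": [0,0],"yaw": [0,0],"finger_gap": [0,0]}' | python3 nudge.py | sed -n '2p;4p;6p'; done
```

```text
position: [0.4306, 0.108, 0.1582]
force: [-0.0, -4.0, 0.8]
gripper_force: 2.0
position: [0.4305, 0.1083, 0.1582]
force: [-0.1, -6.0, 0.3]
gripper_force: 2.9
```

Scaled: -0.04 m is -0.8, -0.02 m is -0.4.

```bash
echo '{"sx": [0,0,0,0,0.4,0.4,0.8,0.6,0,0],"sy": [-0.02,-0.06,-0.2,-0.4,-0.6,-0.4,0,0.4,0,0],"sz": [0,0,0,0,-0.4,-0.8,-0.4,-0.4,0,0],"yaw": [0,0,0,0,0,0,0,0,0,0],"finger_gap": [0,0,0,0,0,0,0,0,0,0]}' | python3 nudge.py
python3 - <<'E'
from h import *
save('wrist','w5');t=save('top','t5')
c=R.from_euler('z',.1235).as_matrix();S=np.array([.4543,.1013,0])
yc=.1265-.043
P=np.array([[-.022,yc+.055,.178],[-.022,yc-.055,.178],[-.022,yc+.03,.21],[-.022,yc-.03,.21],[0,.1265,.1727],[0,.1505,.16]])@c.T+S
print(proj(load('w5'),P).round(1).tolist());print(proj(load('t5'),P).round(1).tolist())
a=cv2.imread('pics/w5.png');b=cv2.imread('pics/t5.png')
cv2.imwrite('pics/c6.png',np.vstack([cv2.resize(a,(400,300)).repeat(1,0) if 0 else np.hstack([cv2.resize(a,(400,300)),cv2.resize(b[240:300,180:260],(400,300))]),cv2.resize(b[235:310,150:350],(800,300),interpolation=cv2.INTER_CUBIC)]))
E
```

```text
clock: 21.45
position: [0.3295, 0.0319, 0.2588]
ee_rot: [-0.197, 3.133, 0.003]
force: [0.4, -0.8, 0.1]
width: 0.003
gripper_force: 0.0
[[549.5, 368.5], [417.8, 368.3], [544.0, 396.8], [463.4, 396.7], [526.8, 386.0], [545.1, 376.0]]
[[194.5, 281.8], [245.1, 275.5], [204.2, 278.9], [232.5, 275.4], [199.4, 271.3], [189.3, 273.3]]
```

View pics/c6.png

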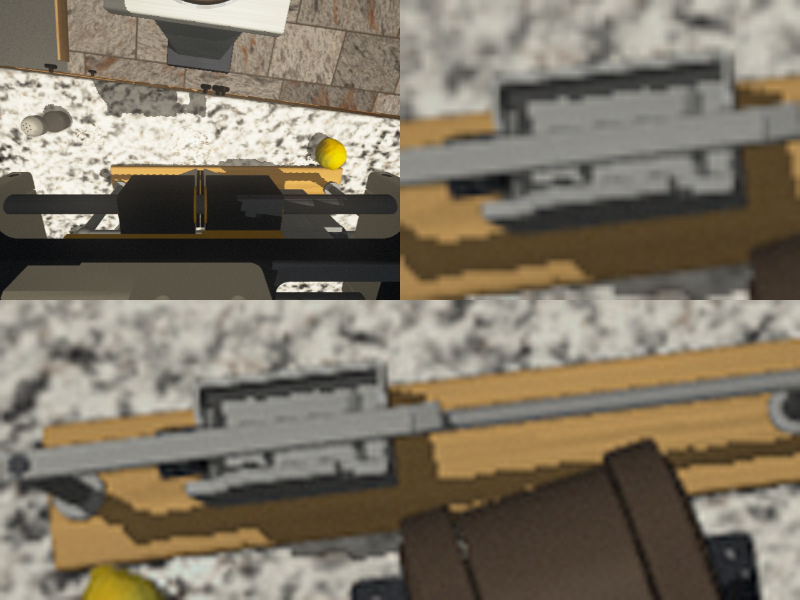

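```bash
python3 -c "
from cell import arm, get_image, observe, sign_off
print(sign_off())"
```

```text
the job is handed in; nothing more can be done
None
```

The caddy hangs by both hooks under the keeper and was slid left until the push force rose to about 6 N, which I took as the plunger fully in; I backed the arm off and handed the job in at about 21.5 s of the 64 s, without measuring the plunger travel directly.

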